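# Sweep the coaxial loads through the gate into the slot

## Task

Sweep the three round coaxial loads standing in the tray's pen through the narrow gate into the slot, one after the other, so that all three stand upright in single file wholly past the gate. Only push them along the tray with the fingertips: do not pick them up or tip them over, and leave the loupe, the tape roll and the small adapter around the tray where they are.

Things in the scene. Friction and masses are not known exactly. Their poses are not given: they have to be found in the camera images.
- tray: Fixed sorting tray on the worktop: grey floor 3 mm thick (its top at z = 3 mm) with aluminium walls 4 mm thick whose tops are at z = 13 mm; a broad pen, a gate, and a narrow slot. Origin: underside, in the middle of the gate, at the slot side of the gate wall; x points from the pen through the gate along the slot, y to the left, z up. Pen inside: x -125 to -4 mm, y -83 to +83 mm.
- gate (a point): middle of the gate at floor height (tray x = 0, y = 0, z = 3 mm; axes as the tray's). The gate is a 40 mm clear opening in the 4 mm wall (x -4 to 0 mm), between rounded posts. On the pen side two straight wings at 45 degrees, as high as the walls, lead to it; they are about 90 mm apart at their outer ends, at x = -27 mm.
- slot_end (a point): centre of the slot's floor at the inner face of its end stop (tray x = 118 mm, y = 0, z = 3 mm; axes as the tray's). The slot is a straight dead-end lane from the gate (x = 0) to here, 42 mm wide, with room for three loads in single file and about 20 mm to spare.
- load_a_mid (a point): Coaxial load (stubby round pale connector) standing upright in the pen; 32 to 34 mm diameter, 32 mm tall, about 45 g, slides freely. The three loads are identical. Point: on its axis, 15 mm above its underside; z up. All three start in the pen side by side across it, about 50 mm apart, 60 to 105 mm before the gate.
- load_a: the same load; origin at the centre of its underside.
- load_b_mid (a point): Coaxial load (stubby round pale connector) standing upright in the pen; 32 to 34 mm diameter, 32 mm tall, about 45 g, slides freely. The three loads are identical. Point: on its axis, 15 mm above its underside; z up. All three start in the pen side by side across it, about 50 mm apart, 60 to 105 mm before the gate.
- load_b: the same load; origin at the centre of its underside.
- load_c_mid (a point): Coaxial load (stubby round pale connector) standing upright in the pen; 32 to 34 mm diameter, 32 mm tall, about 45 g, slides freely. The three loads are identical. Point: on its axis, 15 mm above its underside; z up. All three start in the pen side by side across it, about 50 mm apart, 60 to 105 mm before the gate.
- load_c: the same load; origin at the centre of its underside.
- loupe: black eyepiece loupe, 38 mm diameter, 43 mm tall, upright on the worktop to the right of the slot near the gate (seen along the slot from the pen). Bystander. Origin: centre of its underside.
- tape_roll: dark roll of tape lying flat, 55 mm diameter, 19 mm tall, on the worktop to the right of the slot, beyond the loupe. Bystander. Origin: centre of its underside.
- adapter: small coaxial adapter lying on the worktop behind the pen, on the robot's side of the tray, 22 x 47 mm, 19 mm tall. Bystander. Origin: underside of its middle.
Not all that is in view belongs to the job. Leave any yellow look-alike of the load_a alone.

How it is judged (in metres and radians):
On the way, in this order (a step that is already met when the one before it is completed fails the run):
1. one load is in the slot, the other two still on the pen side of the gate ((((x of load_a_mid in the frame of tray between 0.016 and 0.118 m and y of load_a_mid in the frame of tray between -0.02 and 0.02 m) and x of each of load_b_mid, load_c_mid in the frame of tray below 0 m) or ((x of load_b_mid in the frame of tray between 0.016 and 0.118 m and y of load_b_mid in the frame of tray between -0.02 and 0.02 m) and x of each of load_a_mid, load_c_mid in the frame of tray below 0 m) or ((x of load_c_mid in the frame of tray between 0.016 and 0.118 m and y of load_c_mid in the frame of tray between -0.02 and 0.02 m) and x of each of load_a_mid, load_b_mid in the frame of tray below 0 m))), for 0.2 s.
2. two loads are in the slot, the third still on the pen side of the gate (((x of load_a_mid in the frame of tray below 0 m and (x of load_b_mid in the frame of tray between 0.016 and 0.118 m and y of load_b_mid in the frame of tray between -0.02 and 0.02 m) and (x of load_c_mid in the frame of tray between 0.016 and 0.118 m and y of load_c_mid in the frame of tray between -0.02 and 0.02 m)) or (x of load_b_mid in the frame of tray below 0 m and (x of load_a_mid in the frame of tray between 0.016 and 0.118 m and y of load_a_mid in the frame of tray between -0.02 and 0.02 m) and (x of load_c_mid in the frame of tray between 0.016 and 0.118 m and y of load_c_mid in the frame of tray between -0.02 and 0.02 m)) or (x of load_c_mid in the frame of tray below 0 m and (x of load_a_mid in the frame of tray between 0.016 and 0.118 m and y of load_a_mid in the frame of tray between -0.02 and 0.02 m) and (x of load_b_mid in the frame of tray between 0.016 and 0.118 m and y of load_b_mid in the frame of tray between -0.02 and 0.02 m)))), for 0.2 s.
At the end, for the whole second after the job is handed in: all three loads have their axis at least 16 mm past the gate inside the slot, within 20 mm of its centre line, standing on the tray floor (middle 14 to 22 mm above the worktop), upright within 0.15 rad, at rest (under 20 mm/s) (x of load_a_mid in the frame of tray between 0.016 and 0.118 m and y of load_a_mid in the frame of tray between -0.02 and 0.02 m and height (world z) of load_a_mid between 0.014 and 0.022 m and angle between each of load_a_mid, load_b_mid, load_c_mid's own z axis and vertical below 0.15 rad and linear speed of each of load_a, load_b, load_c below 0.02 m/s and x of load_b_mid in the frame of tray between 0.016 and 0.118 m and y of load_b_mid in the frame of tray between -0.02 and 0.02 m and height (world z) of load_b_mid between 0.014 and 0.022 m and x of load_c_mid in the frame of tray between 0.016 and 0.118 m and y of load_c_mid in the frame of tray between -0.02 and 0.02 m and height (world z) of load_c_mid between 0.014 and 0.022 m); the robot touches nothing.
It fails at once if a load is lifted (its middle more than 28 mm above the worktop, 10 mm above where it slides) (height (world z) of any of load_a_mid, load_b_mid, load_c_mid above 0.028 m).
It fails at once if a load is tipped by more than 0.6 rad (angle between any of load_a_mid, load_b_mid, load_c_mid's own z axis and vertical above 0.6 rad).
It fails at once if the loupe is moved by more than 15 mm (distance of loupe from where it was at the start of the episode above 0.015 m).
It fails at once if the tape_roll is moved by more than 15 mm (distance of tape_roll from where it was at the start of the episode above 0.015 m).
It fails at once if the adapter is moved by more than 15 mm (distance of adapter from where it was at the start of the episode above 0.015 m).
It also fails if it takes over 58 s, if anything falls off the work surface, if the arm or the gripper's body presses on something with over 40 N, if the wrist force passes 120 N, or if a joint passes its speed limit or range.

## Robot

A 7-joint arm with a two-finger parallel gripper is mounted at the origin on a cart in front of the work surface, level with it; the furniture and walls round the work are solid. World frame = base frame: x ahead of the robot, y to its left, z up, the work surface at z = 0. Lengths are in m, angles in degrees, forces in N, time in s.
With the tool pointing down it reaches from about 0.425 to 0.875 m from the base axis. Payload 9.9 kg.
Tool frame: the origin (TCP) lies midway between the tips of the shut fingers; the grasp point (between the pads) lies 19 mm behind it; z points along the fingers, y is the direction in which the jaws open and shut (so a half turn about z gives the same grasp; the last joint's range is limited). The gripper opens to 85 mm and grips with 20 to 120 N. Pads are 22 mm wide; open, the fingers measure 114 mm over their backs; the gripper's body (76 mm by 85 mm) begins 54 mm behind the grasp point. The pads swing forward as they close: fully open they stand 13 mm farther back than shut.
Start: joints at [-75.447, 32.985, 1.427, 82.34, -0.859, 64.687, -3.237], TCP at [0.224, 0.637, 0.231] pointing down, gripper open.
Joint ranges: [-157.87, 157.87], [-19.46, 123.44], [-87.15, 90], [11.01, 140.99], [-62.26, 242.26], [9.8, 113.94], [-161.44, 161.44]. Speed limits (degrees/s): [127.2, 127.2, 172.46, 172.46, 180, 180, 180].

## Interface

Orientations are given as a 3x3 rotation matrix whose columns are the frame's x, y, z axes.
In Python, from workcell import env gives the robot as it stands.
- The arm moves only by the tool step_arm, never from a script. Its argument "steps" is a list of rows, each an object with "claw": the opening, from 0 (shut) to 1 (fully open); "travel": the shift along the world's x, y, z in mm, a list of three; "spin": the turn about the world's z in degrees. In form: [{"claw": claw, "travel": [tx, ty, tz], "spin": spin}, ...]. A call has 1 to 12 rows; each row shifts and turns the commanded pose from where the row before left it; what a row does not reach is not made up. A row lasts 1/10 s, in which the tool goes at most 50 mm and 8.59 degrees, less where a joint would pass 70% of its speed; a pose out of reach is approached as far as the arm can. A call with a gripper value outside its range is refused whole. The fingers move at their own pace and stop on an object; "squeeze" is the grip in N (left out, the last holds). Time passes only in rows, so rows that do not move let the fingers close. It gives the time, the measured TCP pose, the force and the opening at its end, in the units of the state.
- env.get_state(): the state, without advancing time (a new reading comes with each control period).
- env.capture(name): name is "scene" or "top" or "wrist"; returns (picture, depth): 480x640x3 uint8, blue, green, red; 480x640 float32, m along the optical axis (not along the pixel's ray), 0 where there is no reading.
- env.camera_model(name): a dict with "mtx" (3x3 intrinsics, pixels), "R" (3x3) and "t" (3): a world point X has camera coordinates R X + t; the wrist camera has in their place "tool_from_camera" (4x4, takes a point from camera to tool coordinates, whose origin is the TCP and whose axes are the flange's). Camera axes: x right, y down, z forward; pixel columns grow to the right and rows downward; lengths in m; the calibration is good to about 2 mm. The wrist camera is an equidistant fisheye: a pixel r from the principal point sees the ray r / f radians off the axis. A picture is of the moment at which its call begins: read the wrist's pose just before it. camera_model takes no time and is no camera call.
- env.finish_job(): hands the job in, once; it reports no verdict.
The state is a dict: "clock": time; "joints": joint angles; "qvel": joint speeds; "joint_efforts": joint torques, N m; "tcp_pos": TCP position; "orientation": TCP orientation; "contact_force": force on the tool from outside, world axes, zero at the start; "moment": the same for the moment, N m; "opening": finger opening in m.
Only numpy, scipy, OpenCV 4.12 (cv2) and the standard library are available. Lean on these libraries where they do the work, as an engineer would, in place of code of your own. Each camera call takes 0.05 s, during which the arm holds its last target.

## Working session

There is one attempt and no reset: what is moved stays moved. The work goes in short steps, Python scripts to look and compute and a tool call to move; the robot and the scene stay as the last step left them, time stands still between calls to the robot, and variables do not carry over. Pictures are saved under pics/ and viewed, and the job is handed in when it is done.

Besides the shell and the picture viewer there is one more tool, called as name(argument=value, ...) on one line, values as JSON. step_arm: Moves the arm, as the interface text tells. Its arguments: {"type":"object","properties":{"steps":{"type":"array"},"squeeze":{"type":"number"}},"required":["steps"]}

```bash
mkdir -p pics; ls; python3 - <<'E'
from workcell import env
import cv2, numpy as np
s=env.get_state(); print({k:np.round(v,3).tolist() for k,v in s.items()})
for n in ("scene","top"):
    p,d=env.capture(n); cv2.imwrite(f"pics/{n}0.png",p); np.save(f"pics/{n}0.npy",d)
    print(n,{k:np.round(v,3).tolist() for k,v in env.camera_model(n).items() if not isinstance(v,str)})
E
```

```text
pics
{'clock': 0.0, 'joints': [-75.446, 33.032, 1.423, 82.388, -0.86, 64.688, -3.237], 'qvel': [-0.03, -0.004, -0.053, -0.058, -0.018, 0.05, 0.036], 'joint_efforts': [0.001, -76.576, 2.25, -28.598, 0.015, 0.013, -0.0], 'tcp_pos': [0.224, 0.636, 0.23], 'orientation': [[-0.943, 0.331, -0.0], [0.331, 0.943, -0.002], [-0.0, -0.002, -1.0]], 'contact_force': [-0.096, -0.328, -0.735], 'moment': [0.019, -0.062, -0.001], 'opening': 0.085}
scene {'mtx': [[518.077, 0.0, 319.638], [0.0, 518.077, 238.294], [0.0, 0.0, 1.0]], 'R': [[0.884, -0.467, -0.017], [-0.331, -0.601, -0.727], [0.329, 0.649, -0.686]], 't': [-0.254, 0.364, 0.553]}
top {'mtx': [[601.856, 0.0, 314.517], [0.0, 601.856, 234.71], [0.0, 0.0, 1.0]], 'R': [[-0.025, -0.999, -0.02], [-0.989, 0.028, -0.146], [0.147, 0.016, -0.989]], 't': [0.334, 0.444, 0.831]}
```

View pics/top0.png

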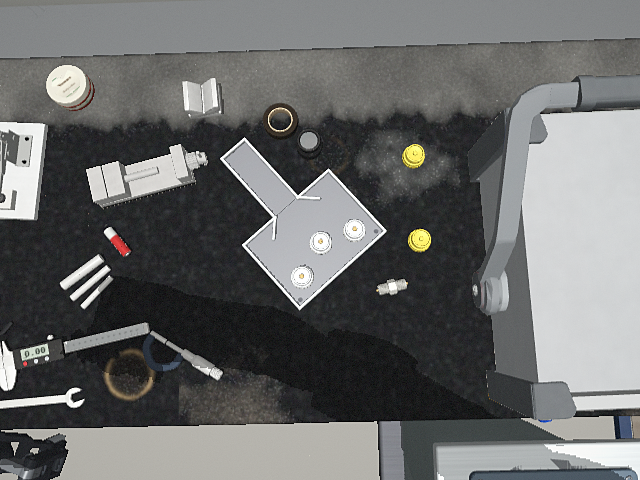

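View pics/scene0.png

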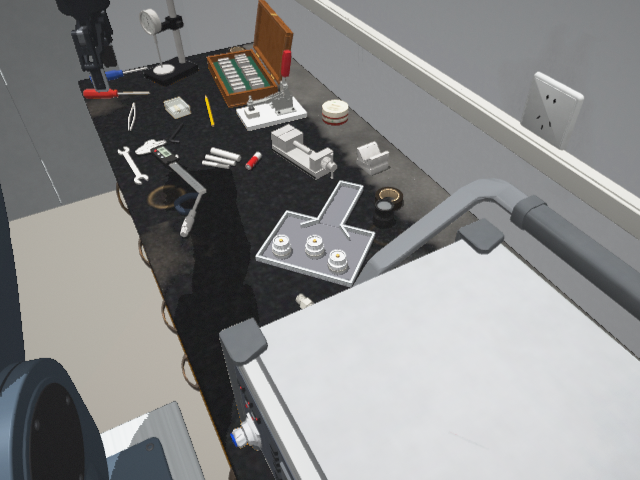

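```bash
cat > h.py <<'E'
import cv2, numpy as np
from workcell import env
def ray(cam,uv,z):
    m=env.camera_model(cam) if isinstance(cam,str) else cam
    K,R,t=[np.array(m[k],float) for k in("mtx","R","t")]
    c=-R.T@t; uv=np.atleast_2d(np.array(uv,float))
    d=np.c_[uv,np.ones(len(uv))]@np.linalg.inv(K).T@R
    return c+d*((z-c[2])/d[:,2])[:,None]
def rigid2(P,W): # tray->world
    P=np.array(P,float);W=np.array(W)[:,:2];p0=P.mean(0);w0=W.mean(0)
    U,S,V=np.linalg.svd((P-p0).T@(W-w0)); R=(U@np.diag([1,np.linalg.det(U@V)])@V).T
    t=w0-R@p0; return R,t,np.linalg.norm(P@R.T+t-W,axis=1)
E
python3 - <<'E'
from h import *
p=cv2.imread("pics/top0.png"); d=np.load("pics/top0.npy")
R=env.camera_model("top"); print("cam",-np.array(R["R"]).T@np.array(R["t"]))
hsv=cv2.cvtColor(p,cv2.COLOR_BGR2HSV)
m=((hsv[...,2]>110)).astype(np.uint8)*255
roi=np.zeros_like(m); roi[130:315,215:392]=255; m&=roi
cs,_=cv2.findContours(m,cv2.RETR_EXTERNAL,cv2.CHAIN_APPROX_NONE)
c=max(cs,key=cv2.contourArea); a=cv2.approxPolyDP(c,4,True)[:,0]; print(a.tolist(),cv2.contourArea(c))
v=p.copy(); cv2.drawContours(v,[a[:,None]],-1,(0,0,255),1)
x=cv2.resize(v[120:320,205:405],None,fx=3,fy=3,interpolation=cv2.INTER_NEAREST); cv2.imwrite("pics/t1.png",x)
E
```

```text
cam [0.32552456 0.30844528 0.89332733]
[[244, 137], [220, 159], [272, 218], [242, 245], [299, 310], [386, 230], [328, 168], [297, 195]] 12652.0
```

View pics/t1.png

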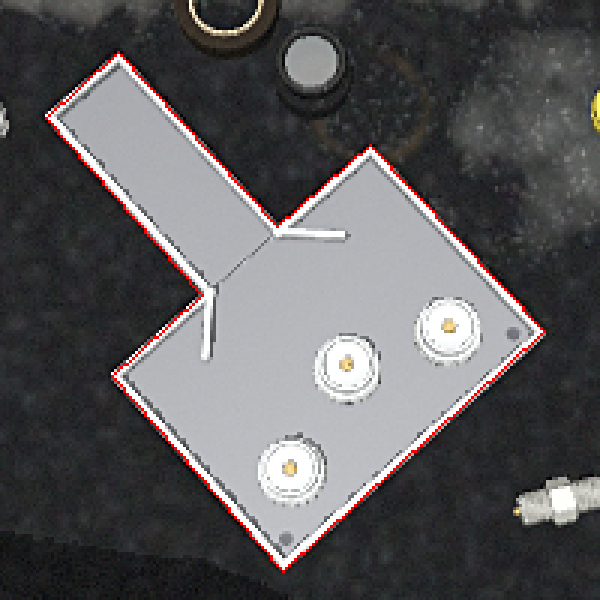

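```bash
cat >> h.py <<'E'
TP=np.array([[122,25],[122,-25],[0,25],[0,87],[-129,87],[-129,-87],[0,-87],[0,-25]])/1000.
def gold(p,box):
    hsv=cv2.cvtColor(p,cv2.COLOR_BGR2HSV); m=cv2.inRange(hsv,(8,70,120),(30,255,255))
    b=np.zeros_like(m);x0,y0,x1,y1=box;b[y0:y1,x0:x1]=255;m&=b
    n,l,s,c=cv2.connectedComponentsWithStats(m); return c[1:],s[1:,4]
E
python3 - <<'E'
from h import *
p=cv2.imread("pics/top0.png"); d=np.load("pics/top0.npy")
m=env.camera_model("top")
px=[[220,159],[244,137],[272,218],[242,245],[299,310],[386,230],[328,168],[297,195]]
W=ray("top",px,.013)
# which corner is left? x along slot; left=+y
for name,Q in (("A",TP),("B",TP*[1,-1])):
    R,t,e=rigid2(Q,W); print(name,R.round(4).tolist(),t.round(4),(e*1000).round(1),np.degrees(np.arctan2(R[1,0],R[0,0])))
R,t,e=rigid2(TP,W)
g,s=gold(p,(235,165,390,312)); print(g,s)
for c in g:
    u,v=c.round().astype(int); zz=d[v,u]; 
    K=np.array(m["mtx"]);X=np.array(m["R"]).T@(np.linalg.inv(K)@[c[0],c[1],1]*zz-np.array(m["t"])); 
    for z in (X[2],.035,.03):
        w=ray("top",c,z)[0]; print(X.round(4),z,w.round(4),((w[:2]-t)@R*1000).round(1))
# other points
w=ray("top",[[281,120],[309,139],[392,287]],.02)[:,:2]; print((w).round(3).tolist(),((w-t)@R).round(3).tolist())
# heights around tray for nearby obstacles
h=np.zeros((480,640)); vv,uu=np.mgrid[:480,:640]
P=np.stack([uu,vv,np.ones_like(uu)],-1)@np.linalg.inv(np.array(m["mtx"])).T*d[...,None]-np.array(m["t"]); P=P@np.array(m["R"])
np.save("pics/P.npy",P)
for u,v in [(500,200),(520,100),(490,290),(560,90),(460,340),(300,55),(205,95),(300,30),(150,170),(560,300),(490,240),(480,140)]: print((u,v),P[v,u].round(3))
E
```

```text
A [[0.758, -0.6522], [0.6522, 0.758]] [0.5005 0.3657] [1.7 0.3 1.2 1.4 0.7 1.6 0.2 0.6] 40.70785751290228
B [[0.7664, -0.6424], [0.6424, 0.7664]] [0.5005 0.3657] [ 50.8  48.7  51.1 172.9 172.5 175.2 173.8  49.7] 39.96986039363049
[[354.28571429 228.5       ]
 [320.07142857 240.85714286]
 [301.38461538 275.61538462]
 [377.         290.        ]] [14 14 13  5]
[0.4608 0.2647 0.0331] 0.0330526751998268 [0.4608 0.2647 0.0331] [-96.  -50.7]
[0.4608 0.2647 0.0331] 0.035 [0.4605 0.2648 0.035 ] [-96.2 -50.4]
[0.4608 0.2647 0.0331] 0.03 [0.4612 0.2645 0.03  ] [-95.7 -51.1]
[0.444  0.3146 0.0341] 0.034144033274133526 [0.444  0.3146 0.0341] [-76.2  -1.9]
[0.444  0.3146 0.0341] 0.035 [0.4439 0.3146 0.035 ] [-76.3  -1.8]
[0.444  0.3146 0.0341] 0.03 [0.4445 0.3146 0.03  ] [-75.7  -2.2]
[0.3947 0.3427 0.0328] 0.03276401281747343 [0.3947 0.3427 0.0328] [-95.2  51.5]
[0.3947 0.3427 0.0328] 0.035 [0.3945 0.3426 0.035 ] [-95.4  51.6]
[0.3947 0.3427 0.0328] 0.03 [0.3949 0.3428 0.03  ] [-95.   51.5]
[0.3724 0.2337 0.0118] 0.011846188550397797 [0.3724 0.2337 0.0118] [-183.2  -16.6]
[0.3724 0.2337 0.0118] 0.035 [0.3712 0.2357 0.035 ] [-182.8  -14.3]
[0.3724 0.2337 0.0118] 0.03 [0.3715 0.2353 0.03  ] [-182.9  -14.8]
[[0.632, 0.369], [0.601, 0.327], [0.376, 0.213]] [[0.102, -0.083], [0.051, -0.095], [-0.194, -0.035]]
(500, 200) [0.461 0.105 0.21 ]
(520, 100) [0.561 0.091 0.262]
(490, 290) [0.363 0.099 0.118]
(560, 90) [0.568 0.051 0.271]
(460, 340) [ 0.297  0.115 -0.003]
(300, 55) [ 0.744  0.339 -0.   ]
(205, 95) [0.673 0.483 0.026]
(300, 30) [0.761 0.336 0.048]
(150, 170) [0.555 0.561 0.04 ]
(560, 300) [0.346 0.039 0.191]
(490, 240) [0.437 0.075 0.048]
(480, 140) [0.571 0.09  0.087]
```

step_arm(steps=[{"claw": 0.25, "travel": [19, -35, -10], "spin": 6}, {"claw": 0.25, "travel": [19, -35, -10], "spin": 6}, {"claw": 0.25, "travel": [19, -35, -10], "spin": 6}, {"claw": 0.25, "travel": [19, -35, -10], "spin": 6}, {"claw": 0.25, "travel": [19, -35, -10], "spin": 6}, {"claw": 0.25, "travel": [19, -35, -10], "spin": 6}, {"claw": 0.25, "travel": [19, -35, -10], "spin": 6}, {"claw": 0.25, "travel": [19, -35, -10], "spin": 6}, {"claw": 0.25, "travel": [19, -35, -10], "spin": 6}, {"claw": 0.25, "travel": [17, -35, -10], "spin": 6}, {"claw": 0.25, "travel": [0, 0, 0], "spin": 0}, {"claw": 0.25, "travel": [0, 0, 0], "spin": 0}])

```text
clock: 1.3
tcp_pos: [0.412, 0.2857, 0.1309]
orientation: [[-0.761, -0.649, -0.001], [-0.649, 0.761, -0.001], [0.001, 0.0, -1.0]]
contact_force: [0.4, 0.6, 0.5]
opening: 0.0214
```

```bash
python3 - <<'E'
from h import *
p,d=env.capture("wrist"); cv2.imwrite("pics/w1.png",p)
p,d=env.capture("scene"); cv2.imwrite("pics/s1.png",p)
print(env.camera_model("wrist"))
R=np.array([[.758,-.6522],[.6522,.758]]);t=np.array([.5005,.3657])
print((np.array(env.get_state()["tcp_pos"])[:2]-t)@R, env.get_state()["joints"])
E
```

```text
{'mtx': array([[371.64829954,   0.        , 313.21646452],
       [  0.        , 371.64829954, 249.90584095],
       [  0.        ,   0.        ,   1.        ]]), 'tool_from_camera': array([[ 9.24297298e-06, -9.58744451e-01, -2.84269375e-01,
         7.28400719e-02],
       [ 9.99999487e-01, -2.79067852e-04,  9.73716297e-04,
        -2.94211010e-04],
       [-1.01287554e-03, -2.84269238e-01,  9.58743957e-01,
        -1.42035435e-01],
       [ 0.00000000e+00,  0.00000000e+00,  0.00000000e+00,
         1.00000000e+00]])}
[-0.11829248 -0.00084713] [-30.52969257  25.86197454 -13.82583564 115.06541828   9.26989926
  40.06821486  80.5202373 ]
```

View pics/w1.png

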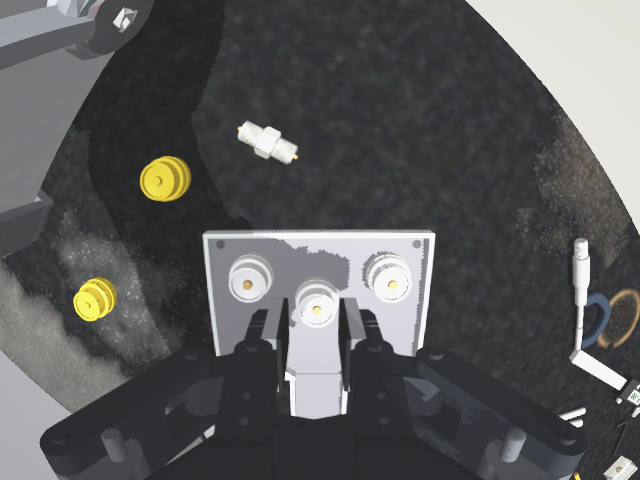

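View pics/s1.png

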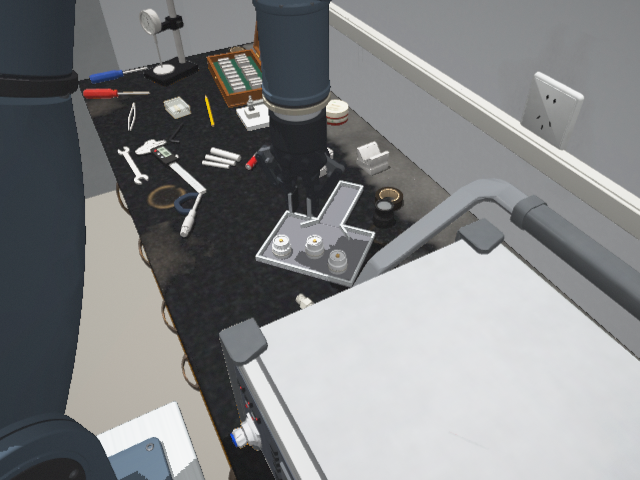

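step_arm(steps=[{"claw": 0.25, "travel": [0, 0, -25], "spin": 0}, {"claw": 0.25, "travel": [0, 0, -25], "spin": 0}, {"claw": 0.25, "travel": [0, 0, -25], "spin": 0}, {"claw": 0.25, "travel": [0, 0, -20], "spin": 0}, {"claw": 0.25, "travel": [0, 0, -18], "spin": 0}, {"claw": 0.25, "travel": [0, 0, 0], "spin": 0}])

```text
clock: 2.0
tcp_pos: [0.41, 0.2878, 0.0167]
orientation: [[-0.757, -0.653, -0.003], [-0.653, 0.757, -0.001], [0.003, 0.001, -1.0]]
contact_force: [0.4, -0.0, 0.3]
opening: 0.0216
```

```bash
python3 - <<'E'
from h import *
s=env.get_state(); p,d=env.capture("wrist"); cv2.imwrite("pics/w2.png",p); 
R=np.array([[.758,-.6522],[.6522,.758]]);t=np.array([.5005,.3657])
print((np.array(s["tcp_pos"])[:2]-t)@R, s["tcp_pos"],s["contact_force"])
E
```

```text
[-1.19387887e-01  4.20997038e-06] [0.4099948  0.28783287 0.01666686] [ 0.40576513 -0.02992282  0.33601171]
```

View pics/w2.png

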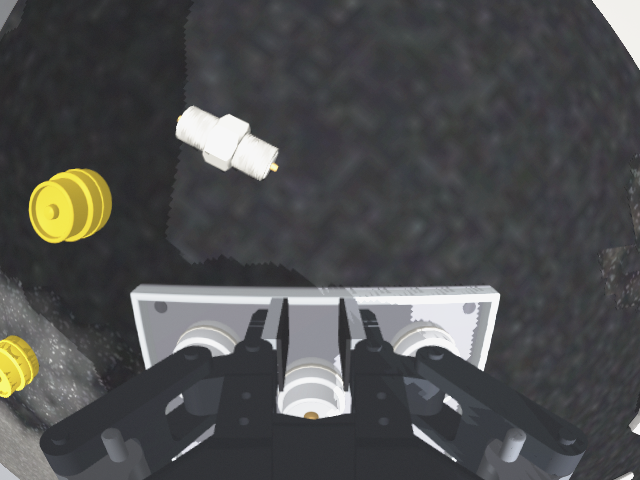

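step_arm(steps=[{"claw": 0.25, "travel": [6.0, 5.2, 0], "spin": 0}, {"claw": 0.25, "travel": [6.0, 5.2, 0], "spin": 0}, {"claw": 0.25, "travel": [6.0, 5.2, 0], "spin": 0}, {"claw": 0.25, "travel": [6.0, 5.2, 0], "spin": 0}, {"claw": 0.25, "travel": [6.0, 5.2, 0], "spin": 0}, {"claw": 0.25, "travel": [6.0, 5.2, 0], "spin": 0}, {"claw": 0.25, "travel": [6.0, 5.2, 0], "spin": 0}, {"claw": 0.25, "travel": [6.0, 5.2, 0], "spin": 0}, {"claw": 0.25, "travel": [6.0, 5.2, 0], "spin": 0}])

```text
clock: 2.95
tcp_pos: [0.466, 0.3339, 0.0183]
orientation: [[-0.759, -0.651, -0.0], [-0.651, 0.759, -0.0], [0.0, -0.0, -1.0]]
contact_force: [-2.6, -1.9, 5.9]
opening: 0.0217
```

```bash
cat > look.py <<'E'
from h import *
import sys
R=np.array([[.758,-.6522],[.6522,.758]]);t=np.array([.5005,.3657])
s=env.get_state(); n=sys.argv[1]
p,d=env.capture("wrist"); q,_=env.capture("scene"); k,_=env.capture("top")
cv2.imwrite("pics/l%s.png"%n,np.hstack([cv2.resize(p,(400,300)),cv2.resize(q[150:330,200:440],(400,300))]))
cv2.imwrite("pics/k%s.png"%n,cv2.resize(k[120:320,205:405],None,fx=2.5,fy=2.5))
print("tcp tray",((np.array(s["tcp_pos"])[:2]-t)@R*1000).round(1), s["clock"],np.round(s["tcp_pos"],4),np.round(s["contact_force"],1),s["orientation"][0].round(3))
for cam,img,box in (("top",k,(215,130,392,315)),("scene",q,(240,170,390,290))):
    c,a=gold(img,box)
    if len(c): print(cam,c.round(0).tolist(),a,((ray(cam,c,.0335)[:,:2]-t)@R*1000).round(1).tolist())
E
python3 look.py 1
```

```text
tcp tray [-46.9  -1.6] 2.95 [0.466  0.3339 0.0183] [-2.6 -1.9  5.9] [-0.759 -0.651 -0.   ]
top [[301.0, 276.0], [377.0, 290.0]] [13  4] [[-95.3, 51.6], [-182.6, -14.1]]
scene [[384.0, 192.0], [324.0, 222.0], [281.0, 240.0], [337.0, 255.0]] [51  3  9  7] [[90.3, -75.6], [-27.5, -0.4], [-96.5, 52.0], [-96.3, -50.5]]
```

View pics/l1.png

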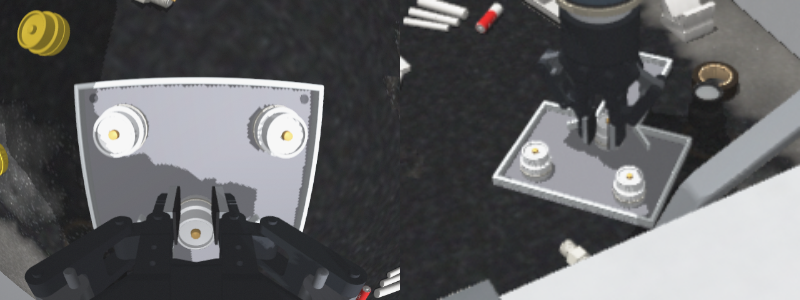

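step_arm(steps=[{"claw": 0.25, "travel": [0, 0, 0], "spin": 0}])

```text
clock: 3.2
tcp_pos: [0.4659, 0.3339, 0.0182]
orientation: [[-0.759, -0.651, 0.0], [-0.651, 0.759, 0.001], [-0.001, 0.0, -1.0]]
contact_force: [-0.2, -1.1, -0.5]
opening: 0.0216
```

```bash
python3 - <<'E'
from h import *
s=env.get_state(); print(s["contact_force"],s["tcp_pos"])
q,_=env.capture("scene"); cv2.imwrite("pics/q2.png",cv2.resize(q[180:280,260:390],(780,600),interpolation=cv2.INTER_CUBIC))
p,_=env.capture("wrist");cv2.imwrite("pics/w3.png",p[240:480,160:480])
E
```

```text
[-0.22538226 -1.14862042 -0.50238315] [0.46587801 0.33393232 0.01817717]
```

View pics/q2.png

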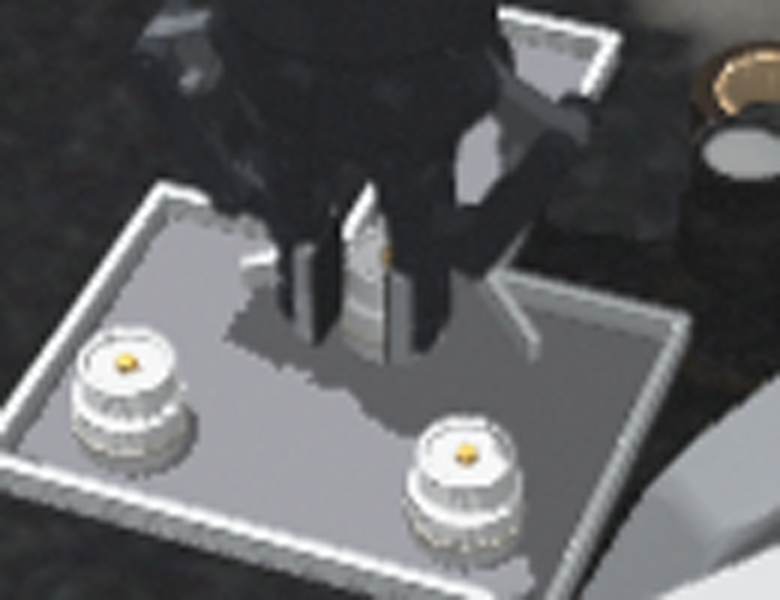

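View pics/w3.png

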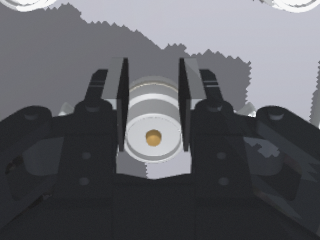

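step_arm(steps=[{"claw": 0.25, "travel": [5.7, 5.5, 0], "spin": 0}, {"claw": 0.25, "travel": [5.7, 5.5, 0], "spin": 0}, {"claw": 0.25, "travel": [5.7, 5.5, 0], "spin": 0}, {"claw": 0.25, "travel": [6.0, 5.2, 0], "spin": 0}, {"claw": 0.25, "travel": [6.0, 5.2, 0], "spin": 0}, {"claw": 0.25, "travel": [6.0, 5.2, 0], "spin": 0}, {"claw": 0.25, "travel": [6.0, 5.2, 0], "spin": 0}, {"claw": 0.25, "travel": [6.0, 5.2, 0], "spin": 0}])

```text
clock: 4.1
tcp_pos: [0.5133, 0.3766, 0.0182]
orientation: [[-0.759, -0.651, -0.0], [-0.651, 0.759, -0.0], [0.0, -0.0, -1.0]]
contact_force: [-0.8, -0.1, -0.7]
opening: 0.0212
```

```bash
python3 look.py 2
```

```text
tcp tray [16.8 -0.1] 4.1 [0.5133 0.3766 0.0182] [-0.8 -0.1 -0.7] [-0.759 -0.651 -0.   ]
top [[354.0, 228.0], [301.0, 276.0], [377.0, 290.0]] [14 13  4] [[-96.0, -50.6], [-95.3, 51.6], [-182.6, -14.1]]
scene [[385.0, 191.0], [380.0, 196.0], [336.0, 200.0], [281.0, 240.0], [337.0, 255.0]] [42  2  2  9  8] [[94.2, -77.1], [75.7, -73.2], [36.0, 0.3], [-96.5, 52.0], [-96.7, -50.3]]
```

View pics/l2.png

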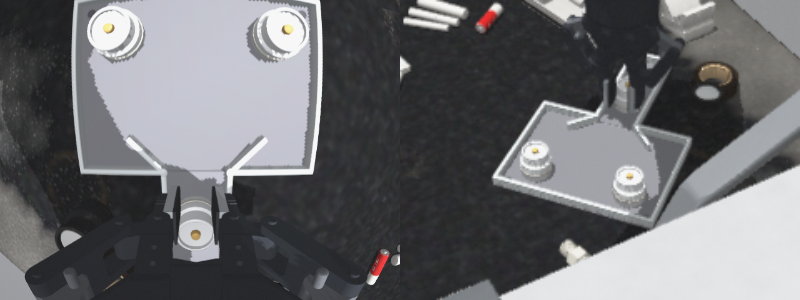

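step_arm(steps=[{"claw": 0.25, "travel": [6.0, 5.2, 0], "spin": 0}, {"claw": 0.25, "travel": [6.0, 5.2, 0], "spin": 0}, {"claw": 0.25, "travel": [6.0, 5.2, 0], "spin": 0}, {"claw": 0.25, "travel": [6.0, 5.2, 0], "spin": 0}, {"claw": 0.25, "travel": [6.0, 5.2, 0], "spin": 0}, {"claw": 0.25, "travel": [6.0, 5.2, 0], "spin": 0}, {"claw": 0.25, "travel": [4.6, 3.9, 0], "spin": 0}, {"claw": 0.25, "travel": [3, 2.6, 0], "spin": 0}, {"claw": 0.35, "travel": [0, 0, 0], "spin": 0}, {"claw": 0.35, "travel": [-2.3, -2, 0], "spin": 0}, {"claw": 0.35, "travel": [-6.8, -5.9, 0], "spin": 0}, {"claw": 0.35, "travel": [-13, -11, 0], "spin": 0}])

```text
clock: 5.45
tcp_pos: [0.5339, 0.3947, 0.0183]
orientation: [[-0.759, -0.651, 0.0], [-0.651, 0.759, 0.0], [-0.001, 0.0, -1.0]]
contact_force: [-0.5, -0.4, 0.4]
opening: 0.0298
```

```bash
python3 look.py 3
```

```text
tcp tray [44.3  0.2] 5.45 [0.5339 0.3947 0.0183] [-0.5 -0.4  0.4] [-0.759 -0.651  0.   ]
top [[354.0, 228.0], [301.0, 276.0], [377.0, 290.0]] [14 13  5] [[-96.0, -50.6], [-95.3, 51.6], [-182.8, -14.4]]
scene [[385.0, 191.0], [380.0, 196.0], [281.0, 240.0], [337.0, 255.0]] [37  2  9  8] [[93.5, -76.6], [75.7, -73.2], [-96.5, 52.0], [-96.7, -50.3]]
```

View pics/l3.png

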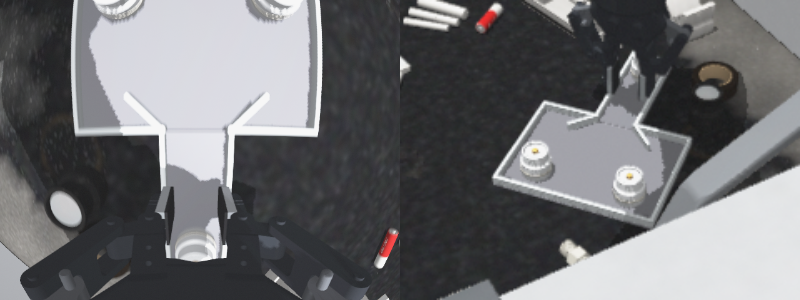

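step_arm(steps=[{"claw": 0.35, "travel": [-3, -3, 30], "spin": 0}, {"claw": 0.25, "travel": [-7, -16, 30], "spin": 4}, {"claw": 0.25, "travel": [-14, -30, 0], "spin": 8}, {"claw": 0.25, "travel": [-14, -30, 0], "spin": 8}, {"claw": 0.25, "travel": [-14, -30, 0], "spin": 8}, {"claw": 0.25, "travel": [-14, -30, 0], "spin": 8}, {"claw": 0.25, "travel": [-14, -30, 0], "spin": 4}, {"claw": 0.25, "travel": [0, 0, 0], "spin": 0}])

```text
clock: 6.4
tcp_pos: [0.4529, 0.221, 0.0782]
orientation: [[-0.164, -0.986, -0.002], [-0.986, 0.164, -0.004], [0.004, 0.001, -1.0]]
contact_force: [-0.0, 0.3, 0.2]
opening: 0.0213
```

```bash
python3 look.py 4
```

```text
tcp tray [-130.4  -78.6] 6.4 [0.4529 0.221  0.0782] [-0.   0.3  0.2] [-0.164 -0.986 -0.002]
top [[277.0, 131.0], [279.0, 131.0], [284.0, 130.0], [242.0, 157.0], [354.0, 228.0], [301.0, 276.0], [377.0, 290.0]] [ 1  3  4 12 14 13  5] [[88.8, -65.3], [86.8, -68.2], [82.8, -72.9], [93.6, -0.9], [-96.0, -50.6], [-95.3, 51.6], [-182.8, -14.4]]
scene [[388.0, 189.0], [281.0, 240.0]] [8 9] [[101.6, -80.4], [-96.5, 52.0]]
```

View pics/l4.png

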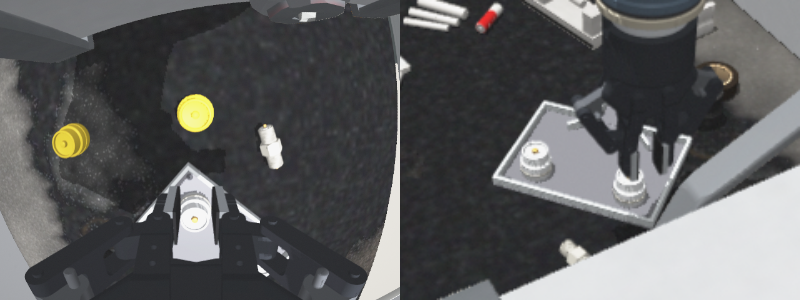

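View pics/k4.png

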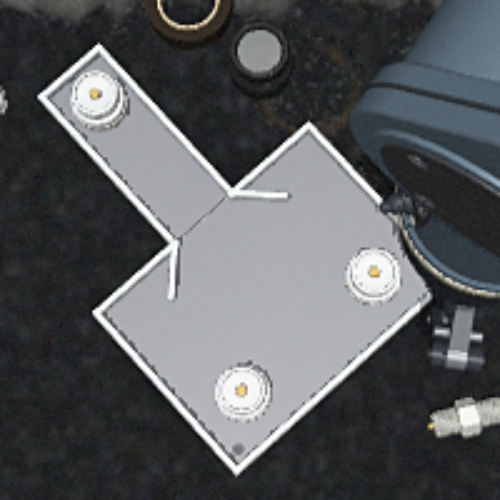

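step_arm(steps=[{"claw": 0.25, "travel": [0, 0, -25], "spin": 0}, {"claw": 0.25, "travel": [0, 0, -20], "spin": 0}, {"claw": 0.25, "travel": [0, 0, -15], "spin": 0}, {"claw": 0.25, "travel": [0, 0, 0], "spin": 0}, {"claw": 0.25, "travel": [1.3, 7.9, 0], "spin": 0}, {"claw": 0.25, "travel": [1.3, 7.9, 0], "spin": 0}, {"claw": 0.25, "travel": [1.3, 7.9, 0], "spin": 0}, {"claw": 0.25, "travel": [1.3, 7.9, 0], "spin": 0}, {"claw": 0.25, "travel": [1.3, 7.9, 0], "spin": 0}, {"claw": 0.25, "travel": [1.3, 7.9, 0], "spin": 0}])

```text
clock: 7.55
tcp_pos: [0.4622, 0.2738, 0.0185]
orientation: [[-0.163, -0.987, 0.0], [-0.987, 0.163, -0.0], [0.0, -0.0, -1.0]]
contact_force: [0.0, -2.3, 1.9]
opening: 0.0216
```

```bash
python3 look.py 5
```

```text
tcp tray [-88.9 -44.7] 7.55 [0.4622 0.2738 0.0185] [ 0.  -2.3  1.9] [-0.163 -0.987  0.   ]
top [[273.0, 130.0], [277.0, 131.0], [280.0, 131.0], [284.0, 130.0], [242.0, 157.0], [301.0, 276.0], [377.0, 290.0]] [ 1  1  2  4 12 13  5] [[94.0, -61.9], [88.8, -65.3], [86.3, -68.0], [82.8, -72.9], [93.6, -0.9], [-95.3, 51.6], [-182.8, -14.4]]
scene [[384.0, 192.0], [281.0, 240.0], [332.0, 243.0]] [52  9  6] [[90.5, -75.8], [-96.5, 52.0], [-72.9, -31.5]]
```

View pics/l5.png

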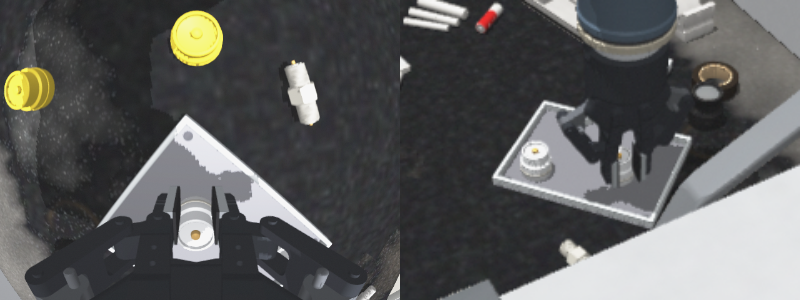

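step_arm(steps=[{"claw": 0.25, "travel": [1.3, 7.9, 0], "spin": 0}, {"claw": 0.25, "travel": [1.3, 7.9, 0], "spin": 0}, {"claw": 0.25, "travel": [1.3, 7.9, 0], "spin": 0}, {"claw": 0.25, "travel": [1.3, 7.9, 0], "spin": 0}, {"claw": 0.25, "travel": [1.3, 7.9, 0], "spin": 0}, {"claw": 0.25, "travel": [1, 6, 0], "spin": 0}, {"claw": 0.3, "travel": [0, 0, 0], "spin": 0}, {"claw": 0.3, "travel": [-0.3, -2, 0], "spin": 0}, {"claw": 0.3, "travel": [-1, -6, 0], "spin": 0}, {"claw": 0.25, "travel": [-2, -12, 0], "spin": 0}, {"claw": 0.25, "travel": [0, 0, 0], "spin": 0}])

```text
clock: 8.8
tcp_pos: [0.4661, 0.2956, 0.0181]
orientation: [[-0.165, -0.986, -0.001], [-0.986, 0.165, -0.003], [0.003, 0.0, -1.0]]
contact_force: [0.0, -1.4, -0.9]
opening: 0.0217
```

```bash
python3 look.py 6
```

```text
tcp tray [-71.8 -30.6] 8.8 [0.4661 0.2956 0.0181] [ 0.  -1.4 -0.9] [-0.165 -0.986 -0.001]
top [[273.0, 130.0], [275.0, 130.0], [277.0, 131.0], [280.0, 131.0], [282.0, 131.0], [285.0, 130.0], [242.0, 157.0], [302.0, 222.0], [301.0, 276.0], [377.0, 290.0]] [ 1  1  1  2  2  1 12 12 13  5] [[94.0, -61.9], [92.0, -64.1], [88.8, -65.3], [86.3, -68.0], [83.3, -71.3], [81.9, -75.0], [93.6, -0.9], [-37.2, -0.9], [-95.3, 51.6], [-182.8, -14.4]]
scene [[384.0, 192.0], [281.0, 240.0]] [54  9] [[90.3, -75.9], [-96.5, 52.0]]
```

View pics/l6.png

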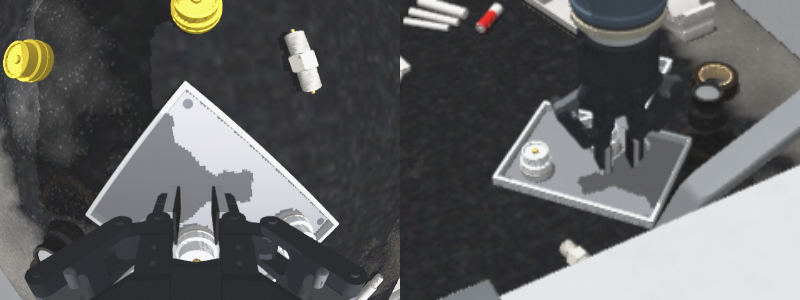

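step_arm(steps=[{"claw": 0.25, "travel": [-5, 3.6, 0], "spin": -8}, {"claw": 0.25, "travel": [-5, 3.6, 0], "spin": -8}, {"claw": 0.25, "travel": [-5, 3.6, 0], "spin": -8}, {"claw": 0.25, "travel": [-5, 3.6, 0], "spin": -8}, {"claw": 0.25, "travel": [-5, 3.6, 0], "spin": -8}, {"claw": 0.25, "travel": [0, 0, 0], "spin": 0}, {"claw": 0.25, "travel": [6, 5.2, 0], "spin": 0}, {"claw": 0.25, "travel": [6, 5.2, 0], "spin": 0}, {"claw": 0.25, "travel": [6, 5.2, 0], "spin": 0}, {"claw": 0.25, "travel": [6, 5.2, 0], "spin": 0}, {"claw": 0.25, "travel": [6, 5.2, 0], "spin": 0}])

```text
clock: 10.05
tcp_pos: [0.4721, 0.3431, 0.0182]
orientation: [[-0.759, -0.651, -0.0], [-0.651, 0.759, -0.0], [0.0, 0.0, -1.0]]
contact_force: [-0.2, -0.0, -0.1]
opening: 0.0214
```

```bash
python3 look.py 7
```

```text
tcp tray [-36.3   1.4] 10.05 [0.4721 0.3431 0.0182] [-0.2 -0.  -0.1] [-0.759 -0.651 -0.   ]
top [[301.0, 276.0], [377.0, 290.0]] [13  4] [[-95.3, 51.6], [-182.6, -14.1]]
scene [[347.0, 183.0], [384.0, 192.0], [324.0, 218.0], [281.0, 240.0]] [ 7 54  2  9] [[92.9, -0.7], [90.3, -75.9], [-17.2, 2.6], [-96.5, 52.0]]
```

View pics/l7.png

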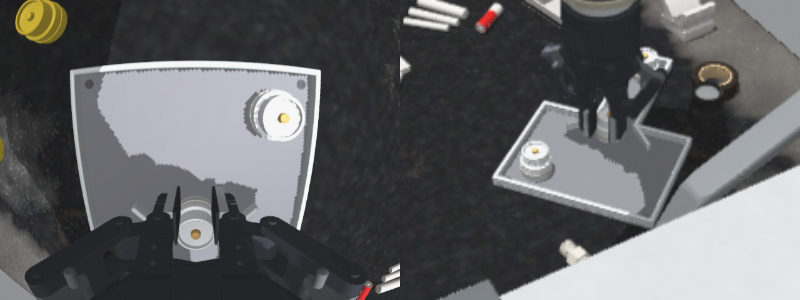

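step_arm(steps=[{"claw": 0.25, "travel": [6.3, 4.9, 0], "spin": 0}, {"claw": 0.25, "travel": [6.3, 4.9, 0], "spin": 0}, {"claw": 0.25, "travel": [6.3, 4.9, 0], "spin": 0}, {"claw": 0.25, "travel": [6, 5.2, 0], "spin": 0}, {"claw": 0.25, "travel": [6, 5.2, 0], "spin": 0}, {"claw": 0.25, "travel": [6, 5.2, 0], "spin": 0}, {"claw": 0.25, "travel": [6, 5.2, 0], "spin": 0}, {"claw": 0.25, "travel": [6, 5.2, 0], "spin": 0}, {"claw": 0.25, "travel": [4.6, 3.9, 0], "spin": 0}, {"claw": 0.25, "travel": [3, 2.6, 0], "spin": 0}, {"claw": 0.35, "travel": [0, 0, 0], "spin": 0}])

```text
clock: 11.3
tcp_pos: [0.5282, 0.3905, 0.0182]
orientation: [[-0.759, -0.651, 0.0], [-0.651, 0.759, 0.0], [-0.0, 0.0, -1.0]]
contact_force: [-0.0, -0.9, -0.3]
opening: 0.0298
```

```bash
python3 look.py 8
```

```text
tcp tray [37.1  0.7] 11.3 [0.5282 0.3905 0.0182] [-0.  -0.9 -0.3] [-0.759 -0.651  0.   ]
top [[301.0, 276.0]] [13] [[-95.3, 51.6]]
scene [[385.0, 191.0], [340.0, 194.0], [380.0, 196.0], [281.0, 240.0]] [35  7  2  9] [[93.8, -76.6], [55.9, -0.4], [75.7, -73.2], [-96.5, 52.0]]
```

View pics/l8.png

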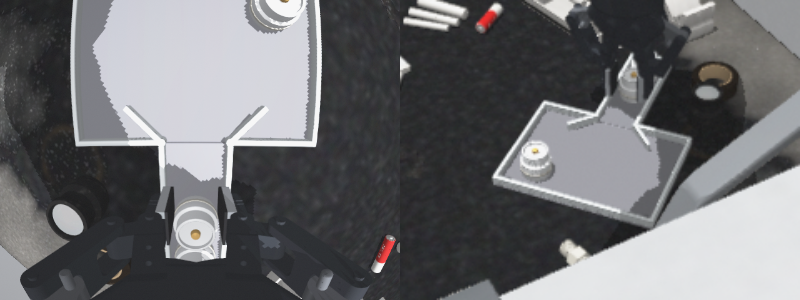

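step_arm(steps=[{"claw": 0.35, "travel": [-2.3, -2, 0], "spin": 0}, {"claw": 0.35, "travel": [-6.8, -5.9, 0], "spin": 0}, {"claw": 0.35, "travel": [-14, -12, 0], "spin": 0}, {"claw": 0.35, "travel": [-4, -3, 30], "spin": 0}, {"claw": 0.25, "travel": [-15, -3, 30], "spin": -5.5}, {"claw": 0.25, "travel": [-27, -4.5, 0], "spin": -8}, {"claw": 0.25, "travel": [-27, -4.5, 0], "spin": -8}, {"claw": 0.25, "travel": [-27, -4, 0], "spin": -8}, {"claw": 0.25, "travel": [-27, -4, 0], "spin": -8}, {"claw": 0.25, "travel": [-27, -4, 0], "spin": -4}, {"claw": 0.25, "travel": [0, 0, 0], "spin": 0}])

```text
clock: 12.55
tcp_pos: [0.3464, 0.3418, 0.0784]
orientation: [[-1.0, 0.014, -0.003], [0.014, 1.0, -0.002], [0.003, -0.002, -1.0]]
contact_force: [0.8, -0.7, -0.2]
opening: 0.0215
```

```bash
python3 look.py 9
```

```text
tcp tray [-132.4   82.4] 12.55 [0.3464 0.3418 0.0784] [ 0.8 -0.7 -0.2] [-1.     0.014 -0.003]
top [[273.0, 130.0], [277.0, 131.0], [279.0, 131.0], [282.0, 131.0], [285.0, 130.0], [242.0, 157.0], [259.0, 176.0]] [ 1  1  1  2  1 12 13] [[94.0, -61.9], [88.8, -65.3], [86.8, -67.4], [83.3, -71.3], [81.9, -75.0], [93.6, -0.9], [56.3, -0.2]]
scene [[347.0, 183.0], [384.0, 192.0], [340.0, 194.0], [281.0, 240.0]] [ 6 41  7 10] [[93.5, -0.7], [90.5, -75.0], [55.9, -0.4], [-95.8, 52.3]]
```

View pics/l9.png

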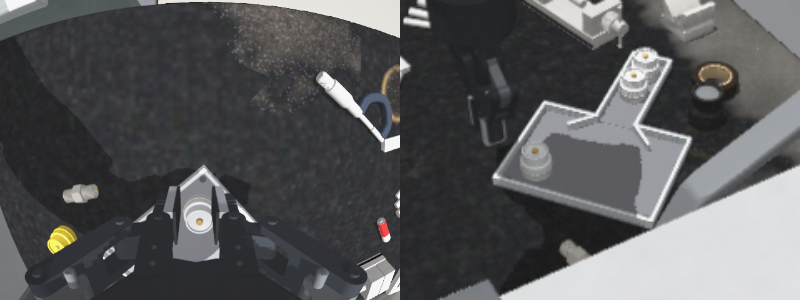

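View pics/k9.png

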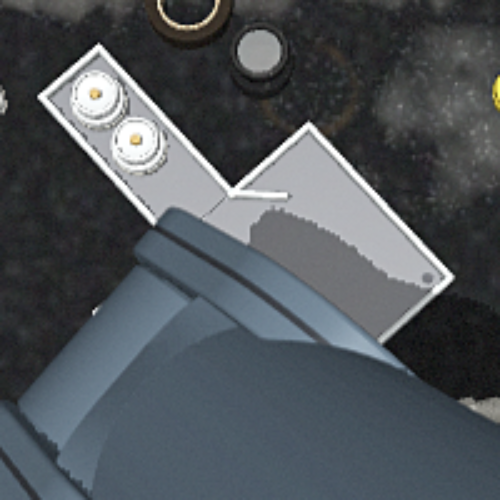

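step_arm(steps=[{"claw": 0.25, "travel": [0, 1, -25], "spin": 0}, {"claw": 0.25, "travel": [0, 0, -20], "spin": 0}, {"claw": 0.25, "travel": [0, 0, -15], "spin": 0}, {"claw": 0.25, "travel": [0, 0, 0], "spin": 0}, {"claw": 0.25, "travel": [8, 0, 0], "spin": 0}, {"claw": 0.25, "travel": [8, 0, 0], "spin": 0}, {"claw": 0.25, "travel": [8, 0, 0], "spin": 0}, {"claw": 0.25, "travel": [8, 0, 0], "spin": 0}, {"claw": 0.25, "travel": [8, 0, 0], "spin": 0}, {"claw": 0.25, "travel": [8, 0, 0], "spin": 0}, {"claw": 0.25, "travel": [8, 0, 0], "spin": 0}])

```text
clock: 13.8
tcp_pos: [0.4071, 0.3441, 0.0184]
orientation: [[-1.0, 0.015, -0.0], [0.015, 1.0, -0.0], [0.0, -0.0, -1.0]]
contact_force: [-2.8, -0.1, 3.6]
opening: 0.0218
```

```bash
python3 look.py 10
```

```text
tcp tray [-84.9  44.6] 13.8 [0.4071 0.3441 0.0184] [-2.8 -0.1  3.6] [-1.     0.015 -0.   ]
top [[273.0, 130.0], [277.0, 131.0], [280.0, 131.0], [282.0, 131.0], [285.0, 130.0], [242.0, 157.0], [259.0, 176.0]] [ 1  1  2  2  1 12 13] [[94.0, -61.9], [88.8, -65.3], [86.3, -68.0], [83.3, -71.3], [81.9, -75.0], [93.6, -0.9], [56.3, -0.2]]
scene [[347.0, 183.0], [384.0, 192.0], [340.0, 194.0]] [ 6 48  7] [[93.5, -0.7], [90.7, -75.6], [55.9, -0.4]]
```

View pics/l10.png

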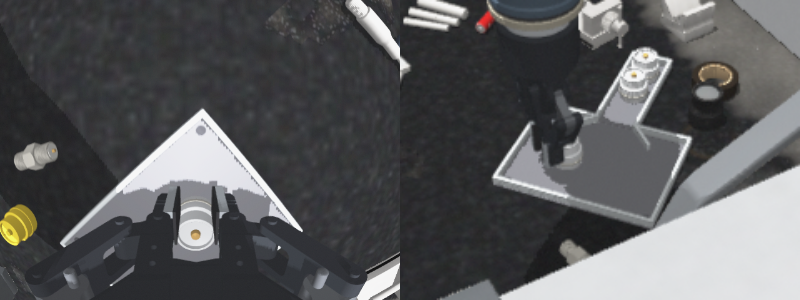

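step_arm(steps=[{"claw": 0.25, "travel": [8, -0.5, 0], "spin": 0}, {"claw": 0.25, "travel": [8, -0.5, 0], "spin": 0}, {"claw": 0.25, "travel": [8, -0.5, 0], "spin": 0}, {"claw": 0.25, "travel": [8, -0.5, 0], "spin": 0}, {"claw": 0.25, "travel": [7, 0, 0], "spin": 0}, {"claw": 0.25, "travel": [4, 0, 0], "spin": 0}, {"claw": 0.3, "travel": [0, 0, 0], "spin": 0}, {"claw": 0.3, "travel": [-2, 0, 0], "spin": 0}, {"claw": 0.3, "travel": [-6, 0, 0], "spin": 0}, {"claw": 0.25, "travel": [-13, 0, 0], "spin": 0}, {"claw": 0.25, "travel": [0, 0, 0], "spin": 0}])

```text
clock: 15.05
tcp_pos: [0.4258, 0.3423, 0.0182]
orientation: [[-1.0, 0.013, -0.002], [0.013, 1.0, -0.001], [0.002, -0.001, -1.0]]
contact_force: [-0.6, 0.1, 0.2]
opening: 0.0216
```

```bash
python3 look.py 11
```

```text
tcp tray [-71.9  31. ] 15.05 [0.4258 0.3423 0.0182] [-0.6  0.1  0.2] [-1.     0.013 -0.002]
top [[273.0, 130.0], [277.0, 131.0], [280.0, 131.0], [242.0, 157.0]] [ 1  1  2 12] [[94.0, -61.9], [88.8, -65.3], [86.3, -68.0], [93.6, -0.9]]
scene [[347.0, 183.0], [384.0, 192.0], [340.0, 194.0], [322.0, 226.0]] [ 6 46  7 11] [[93.5, -0.7], [90.6, -75.6], [55.9, -0.4], [-39.1, -0.8]]
```

View pics/l11.png

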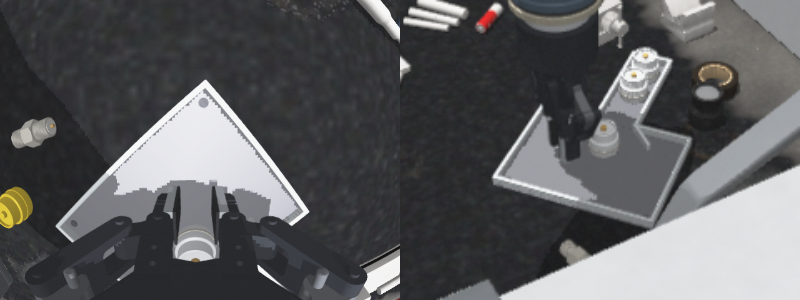

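step_arm(steps=[{"claw": 0.25, "travel": [0.6, -6.1, 0], "spin": 8.3}, {"claw": 0.25, "travel": [2, -6.1, 0], "spin": 8.3}, {"claw": 0.25, "travel": [3, -6.1, 0], "spin": 8.3}, {"claw": 0.25, "travel": [3.4, -6.1, 0], "spin": 8.3}, {"claw": 0.25, "travel": [4, -6, 0], "spin": 8.3}, {"claw": 0.25, "travel": [0, 0, 0], "spin": 0}, {"claw": 0.25, "travel": [6, 5.2, 0], "spin": 0}, {"claw": 0.25, "travel": [6, 5.2, 0], "spin": 0}, {"claw": 0.25, "travel": [6, 5.2, 0], "spin": 0}, {"claw": 0.25, "travel": [6, 5.2, 0], "spin": 0}])

```text
clock: 16.2
tcp_pos: [0.466, 0.3336, 0.0183]
orientation: [[-0.759, -0.651, 0.0], [-0.651, 0.759, 0.0], [-0.0, 0.0, -1.0]]
contact_force: [-0.2, -1.3, 1.0]
opening: 0.0215
```

```bash
python3 look.py 12
```

```text
tcp tray [-47.1  -1.9] 16.2 [0.466  0.3336 0.0183] [-0.2 -1.3  1. ] [-0.759 -0.651  0.   ]
top [[377.0, 290.0]] [4] [[-182.6, -14.1]]
scene [[347.0, 183.0], [384.0, 192.0], [324.0, 222.0]] [ 6 53  4] [[93.5, -0.7], [90.5, -76.0], [-27.0, 0.2]]
```

View pics/l12.png

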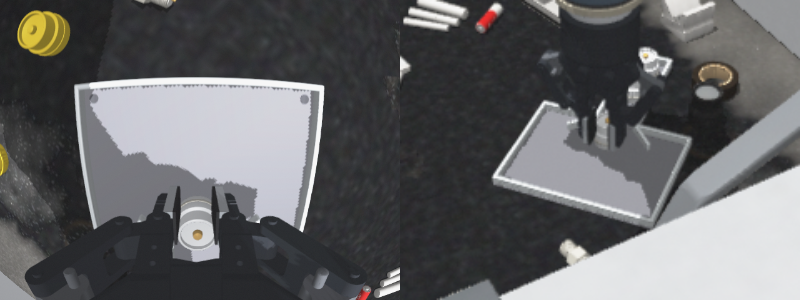

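step_arm(steps=[{"claw": 0.25, "travel": [5.7, 5.5, 0], "spin": 0}, {"claw": 0.25, "travel": [5.7, 5.5, 0], "spin": 0}, {"claw": 0.25, "travel": [5.7, 5.5, 0], "spin": 0}, {"claw": 0.25, "travel": [6, 5.2, 0], "spin": 0}, {"claw": 0.25, "travel": [6, 5.2, 0], "spin": 0}, {"claw": 0.25, "travel": [6, 5.2, 0], "spin": 0}, {"claw": 0.25, "travel": [4.6, 3.9, 0], "spin": 0}, {"claw": 0.25, "travel": [3, 2.6, 0], "spin": 0}, {"claw": 0.35, "travel": [0, 0, 0], "spin": 0}])

```text
clock: 17.25
tcp_pos: [0.5088, 0.3715, 0.0182]
orientation: [[-0.759, -0.651, 0.0], [-0.651, 0.759, 0.0], [-0.0, 0.0, -1.0]]
contact_force: [0.8, -0.9, 1.0]
opening: 0.03
```

```bash
python3 look.py 13
```

```text
tcp tray [10.1 -1. ] 17.25 [0.5088 0.3715 0.0182] [ 0.8 -0.9  1. ] [-0.759 -0.651  0.   ]
top [[377.0, 290.0]] [4] [[-182.6, -14.1]]
scene [[385.0, 191.0], [380.0, 196.0], [335.0, 203.0]] [43  2  8] [[93.8, -76.6], [75.7, -73.2], [29.0, -0.5]]
```

View pics/l13.png

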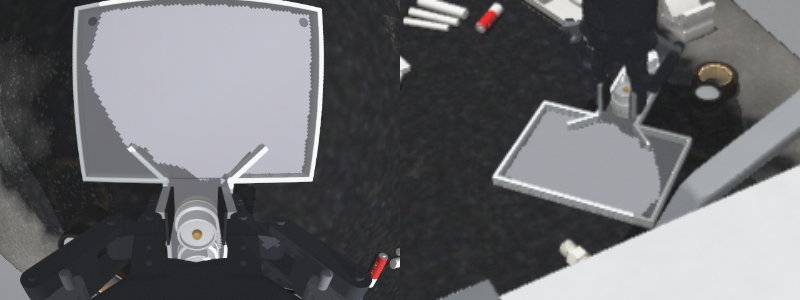

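Load c is at about x = 29 mm, so I'll retreat, lift clear and check all three.

step_arm(steps=[{"claw": 0.35, "travel": [-2.3, -2, 0], "spin": 0}, {"claw": 0.35, "travel": [-6.8, -5.9, 0], "spin": 0}, {"claw": 0.35, "travel": [-14, -12, 0], "spin": 0}, {"claw": 0.35, "travel": [-8, -7, 20], "spin": 0}, {"claw": 0.35, "travel": [-16, -14, 30], "spin": 0}, {"claw": 0.35, "travel": [-20, -20, 30], "spin": 0}, {"claw": 0.35, "travel": [-15, -15, 10], "spin": 0}, {"claw": 0.35, "travel": [0, 0, 0], "spin": 0}, {"claw": 0.35, "travel": [0, 0, 0], "spin": 0}])

```text
clock: 18.3
tcp_pos: [0.4262, 0.295, 0.1087]
orientation: [[-0.759, -0.651, 0.001], [-0.651, 0.759, 0.0], [-0.001, -0.0, -1.0]]
contact_force: [-0.3, 0.4, 0.7]
opening: 0.0299
```

```bash
python3 look.py 14
```

```text
tcp tray [-102.5   -5.2] 18.3 [0.4262 0.295  0.1087] [-0.3  0.4  0.7] [-0.759 -0.651  0.001]
top [[273.0, 130.0], [277.0, 131.0], [280.0, 131.0], [284.0, 130.0], [242.0, 157.0], [257.0, 173.0], [377.0, 290.0]] [ 1  1  2  4 12 13  4] [[94.0, -61.9], [88.8, -65.3], [86.3, -68.0], [82.8, -72.9], [93.6, -0.9], [60.8, -0.2], [-182.6, -14.1]]
scene [[347.0, 183.0], [384.0, 192.0], [341.0, 193.0], [336.0, 203.0]] [ 4 45  4  6] [[93.3, -1.6], [90.7, -75.7], [59.3, -0.6], [28.9, -1.3]]
```

View pics/l14.png

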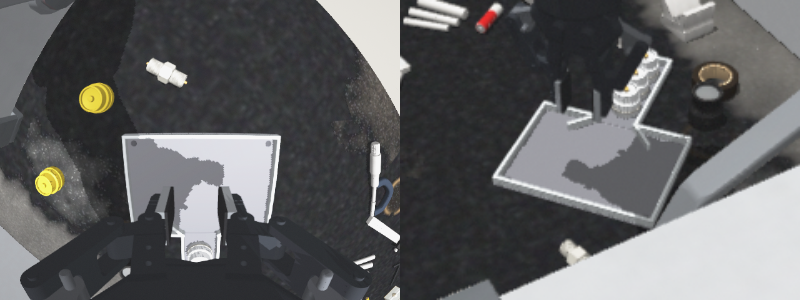

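View pics/k14.png

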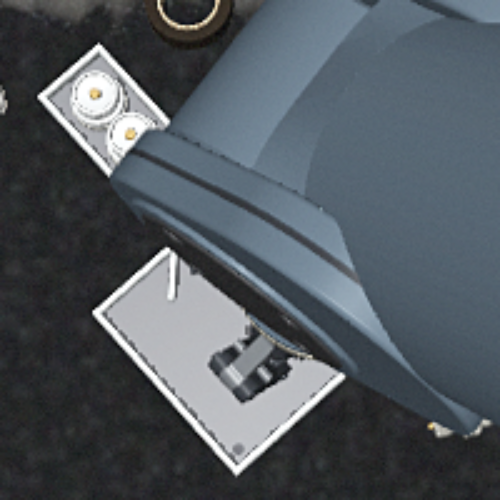

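```bash
python3 -c "
from workcell import env
print(env.finish_job(), env.get_state()['clock'])"
```

```text
the job is handed in; nothing more can be done
the job is handed in; nothing more can be done
```

All three loads are standing upright in single file in the slot, and I handed the job in at about 18.5 s of the 58 s allowed. No verdict is reported.

I pushed them one at a time with the two fingertips about 21 mm apart and just above the wall tops, so each load sat in a cradle. The middle load went straight in. Each outer load was pushed diagonally to the front of the gate, then straight in.

**Final positions:** the load axes are at about x = 93.5, 60 and 29 mm past the gate, all within 2 mm of the centre line. The limits are 16 to 118 mm, and 20 mm to either side.

**Other checks:**
- The arm was backed off and lifted clear, touching nothing.
- The push forces I read stayed within a few newtons.
- The tape roll and the adapter read at the same pixels as at the start. The loupe I checked only by eye, and it looked unmoved.

**Limits on the checks:** in the last overhead view the arm hid the load nearest the gate and the loupe. That load's position therefore comes from the scene camera alone, though it matched what I expected from the tool position. For the middle load the two cameras differed by about 1.5 mm (60.8 and 59.3 mm).

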